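Level the record-player shelf and hold the level pressed

TASK

The low wooden isolation shelf for the record player stands out of level on the table. Lay the spirit level lengthwise on the middle of its board, pointing towards the knurled levelling foot, let go of it, and turn the foot's knob until the bubble stands between the two lines. Then press the level down flat on the board with the gripper, with about a kilo's push, and finish while still pressing like that with the bubble still between the lines, so that I can tighten the lock nut; do not shift the other things on the table.

Things in the scene. Friction and masses are not known exactly. Their poses are not given: they have to be found in the camera images.
- level: Loose aluminium spirit level with blue side panels, 265 to 350 g, 200 mm long (its x axis), 24 mm wide (y), 34 mm high (z), lying upright on the table at the start. Origin: centre of its underside. Cap yellow at its +x end, black at -x. Plain full-height sides to grip across the 24 mm; press its top near the middle.
- vial (a point): Middle of the top of the level, 34 mm above its origin: a window with a green vial 58 mm long along the level's x, seen from above. Two black lines 17 mm apart cross it; the white bubble, 11.6 mm long, must stand between them.
- bubble (a joint): Place of the bubble along the level's x axis, in m: 0 midway between the lines, positive towards the yellow (+x) end; between the lines up to 0.0027 either way, end stops at 0.019. It goes to the higher end, 1.6 mm for each milliradian of slope, settling in about 1 s. It reads 0 on the level table.
- board: Light wooden shelf board, 280 mm (x) by 360 mm (y) by 18 mm thick, z up. Two fixed spikes on brass discs carry it near its +y edge; the levelling foot stands beyond its -y edge on a steel arm. It tilts only about the line through the fixed spikes (its x axis), by up to 10 mrad, and cannot shift. Origin: on that line at table height, 150 mm to +y of the board's middle.
- board_mid (a point): Middle of the board's top face, 53 mm above the table (up to 2 mm lower at the start). The level goes here, its length along the board's y axis, either way round.
- foot_grip (a point): On the upright axis of the levelling foot, 80 mm above the table, 225 mm to -y of the board's middle and 45 mm beyond its edge. Knurled knob 40 mm across, from 60 to 91 mm above the table; it keeps that height. Turned clockwise from above it raises the foot end, which is too low at the start by 1.5 to 4 rad of turn; 1 rad moves the bubble 4 mm. Needs 0.06 N m, stays put.
- lunch_box: Bystander: closed stainless steel lunch box with a flap clasp at either end, 134 mm by 204 mm (y) by 58 mm high, loose. Origin: centre of its underside.
- teapot: Bystander: empty white ceramic teapot, body 148 mm across, 134 mm high with the lid knob, spout reaching 120 mm to its +x, handle 115 mm to its -x, loose. Origin: centre of its underside.
- tumbler: Bystander: empty glass tumbler, rim 74 mm across, 100 mm high, loose. Origin: centre of its underside.
- spoon: Bystander: wooden spoon 200 mm long lying along its x axis, under 25 mm high, loose. Origin: on the table, under it.
- remote: Bystander: black plastic remote control 170 mm (x) by 46 mm by 18 mm high, loose. Origin: centre of its underside.

How it is judged:
By the outcome, as a careful person would: the job done as asked, in the order asked, and still so for the second after the job is handed in, while the arm keeps its last pose, push and grip.
It also fails if it takes over 69 s, if anything falls off the work surface, if the arm or the gripper's body presses on something with over 40 N, if the wrist force passes 120 N, or if a joint passes its speed limit or range.

ROBOT

A 7-joint arm with a two-finger parallel gripper is mounted at the origin on the work surface. World frame = base frame: x ahead of the robot, y to its left, z up, the work surface at z = 0. Lengths are in m, angles in rad, forces in N, time in s.
With the tool pointing down it reaches from about 0.4 to 0.875 m from the base axis. Payload 19.3 kg.
Tool frame: the origin (TCP) lies at the very end of the fingers, on their centre line; the grasp point (between the pads) lies 19 mm behind it; x points along the fingers, y is the direction in which the jaws open and shut, and the axes are right-handed (so a half turn about x gives the same grasp; the last joint's range is limited). The gripper opens to 85 mm and grips with 20 to 120 N. Pads are 22 mm wide; open, the fingers measure 114 mm over their backs; the gripper's body (76 mm by 85 mm) begins 54 mm behind the grasp point. The pads swing forward as they close: fully open they stand 13 mm farther back than shut.
Start: joints at [1.204, 0.521, -0.036, 1.599, 0.021, 1.021, -0.113], TCP at [0.183, -0.598, 0.197] pointing down, gripper open.
Joint ranges: [-2.91, 2.91], [-0.3, 2.13], [-1.5, 1.42], [0.17, 2.43], [-1.26, 4.41], [0.16, 1.93], [-2.52, 2.52]. Speed limits (rad/s): [1.89, 1.89, 2.39, 2.39, 3.01, 3.01, 3.01].

INTERFACE

Orientations are given as [roll, pitch, yaw] about the fixed x, y, z axes, in that order (R = Rz(yaw) Ry(pitch) Rx(roll)).
In Python, from workcell import bot, grab_frame, job_done gives the robot as it stands.
- The arm moves only by the shell command python3 -m pendant 'ROWS' [OPENING] [FORCE]. ROWS is JSON, a list of rows, each a list of 4 numbers: the shift along the tool's x, y, z in mm, then the turn about the tool's x in degrees. A call has 1 to 12 rows; each row shifts and turns the commanded pose from where the row before left it, along the tool's axes as they then stand; what a row does not reach is not made up. A row lasts 1/8 s, in which the tool goes at most 62.5 mm and 10.7 degrees, less where a joint would pass 70% of its speed; a pose out of reach is approached as far as the arm can. A call is refused whole if a number of a shift passes 62.5 or a number of a turn 10.7, either way. A call with a gripper value outside its range is refused whole. OPENING is the opening, from -1 (shut) to 1 (fully open), set as the call begins (- or left out, the last holds). The fingers move at their own pace and stop on an object; FORCE is the grip in N (left out, the last holds). Time passes only in rows, so rows that do not move let the fingers close. It gives the time, the measured TCP pose, the force and the opening at its end, in the units of the state.
- bot.observe(): the state, without advancing time (a new reading comes with each control period).
- grab_frame(name): name is "scene" or "top" or "wrist"; returns a dict with "img" (480x640x3 uint8, red, green, blue), "fovy" (degrees; the focal length in pixels is half the picture's height over the tangent of half this angle, whatever the lens; pixels are square), "cx", "cy" (the principal point, pixels), "R" (3x3) and "t" (3): a world point X has camera coordinates R X + t. Camera axes: x right, y down, z forward; pixel columns grow to the right and rows downward; lengths in m; the calibration is good to about 2 mm. The wrist camera is an equidistant fisheye: a pixel r from the principal point sees the ray r / f radians off the axis. A picture is of the moment at which its call begins. There is no depth.
- job_done(): hands the job in, once; it reports no verdict.
The state is a dict: "clock": time; "qpos": joint angles; "qd": joint speeds; "joint_efforts": joint torques, N m; "position": TCP position; "tool_rot": TCP orientation; "force": force on the tool from outside, world axes, zero at the start; "moment": the same for the moment, N m; "grip_width": finger opening in m.
Only numpy, scipy, OpenCV 4.12 (cv2) and the standard library are available. Lean on these libraries where they do the work, as an engineer would, in place of code of your own. Each camera call takes 0.05 s, during which the arm holds its last target.

## Working session

There is one attempt and no reset: what is moved stays moved. The work goes in short steps, Python scripts to look and compute and a shell command to move; the robot and the scene stay as the last step left them, time stands still between calls to the robot, and variables do not carry over. Pictures are saved under pics/ and viewed, and the job is handed in when it is done.

```bash
mkdir -p pics; ls; cat > h.py <<'E'
import numpy as np, cv2
from workcell import bot, grab_frame, job_done
def save(n,f,img=None):
    cv2.imwrite(f'pics/{f}.png',cv2.cvtColor(n['img'] if img is None else img,cv2.COLOR_RGB2BGR))
def ray(f,u,v,fish=False):
    F=240/np.tan(np.radians(f['fovy'])/2)
    a=np.array([(u-f['cx'])/F,(v-f['cy'])/F])
    if fish:
        r=np.linalg.norm(a); d=np.array([*(a/r*np.sin(r) if r>0 else a),np.cos(r)])
    else: d=np.array([*a,1.])
    R=np.array(f['R']);t=np.array(f['t'])
    return -R.T@t, R.T@d
def onz(f,u,v,z,fish=False):
    o,d=ray(f,u,v,fish); return o+d*(z-o[2])/d[2]
def proj(f,X,fish=False):
    F=240/np.tan(np.radians(f['fovy'])/2)
    c=np.array(f['R'])@np.array(X)+np.array(f['t'])
    if fish:
        r=np.hypot(c[0],c[1]);th=np.arctan2(r,c[2]);return f['cx']+F*th*c[0]/r, f['cy']+F*th*c[1]/r
    return f['cx']+F*c[0]/c[2], f['cy']+F*c[1]/c[2]
E
python3 - <<'E'
from h import *
import pickle
for n in ['scene','top','wrist']:
    f=grab_frame(n); save(f,n+'0'); pickle.dump(f,open(n+'0.pkl','wb')); print(n,f['fovy'],f['cx'],f['cy'],-np.array(f['R']).T@f['t'],np.round(f['R'],3).tolist())
print(bot.observe())
E
```

```text
pics
scene 46.91910710739753 307.40801963467123 231.94948721225623 [ 1.39564299 -0.0113647   1.30291828] [[-0.128, 0.992, 0.015], [0.825, 0.115, -0.553], [-0.55, -0.059, -0.833]]
top 49.06670379096068 321.2162905871933 242.72385259292335 [ 0.46317978 -0.0843443   1.4804308 ] [[-0.027, -1.0, -0.013], [-0.995, 0.028, -0.093], [0.093, 0.011, -0.996]]
wrist 65.70646984690485 323.84992352002587 238.7997344887927 [ 0.26235639 -0.57355089  0.37402908] [[0.292, -0.956, -0.002], [-0.906, -0.278, 0.32], [-0.306, -0.092, -0.948]]
{'clock': 0.15, 'qpos': array([ 1.20377935,  0.52186578, -0.03633557,  1.59983019,  0.02118744,
        1.02112081, -0.11278863]), 'qd': array([ 0.00039959, -0.00207748,  0.00037531, -0.00109648, -0.00075978,
       -0.00020326,  0.00122342]), 'joint_efforts': array([ 1.62420351e-03, -9.27390003e+01,  1.98025055e+00, -3.70054364e+01,
        1.78848195e-02,  6.39792153e-03, -1.02455697e-04]), 'position': array([ 0.18270013, -0.59742187,  0.19698171]), 'tool_rot': array([-1.52172767,  1.56995647,  1.91668066]), 'force': array([ 0.22496783,  1.12440009, -0.31410222]), 'moment': array([-0.02223218, -0.00564798,  0.02747562]), 'grip_width': 0.08548577033890367}
```

View pics/top0.png

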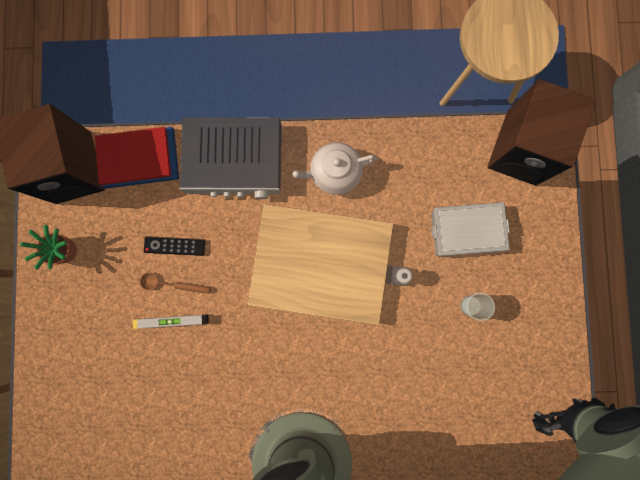

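View pics/scene0.png

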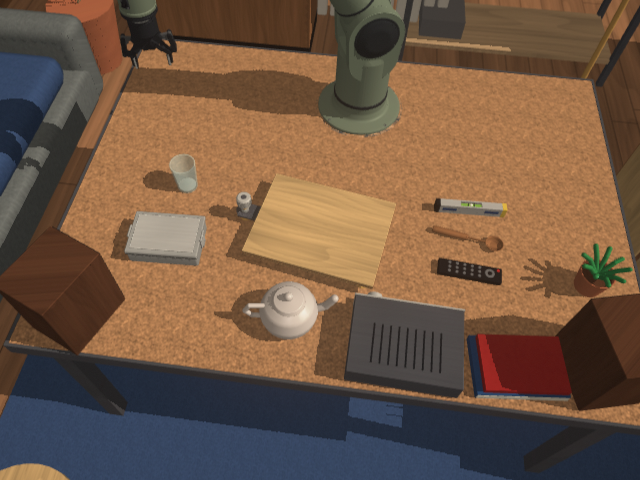

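View pics/wrist0.png

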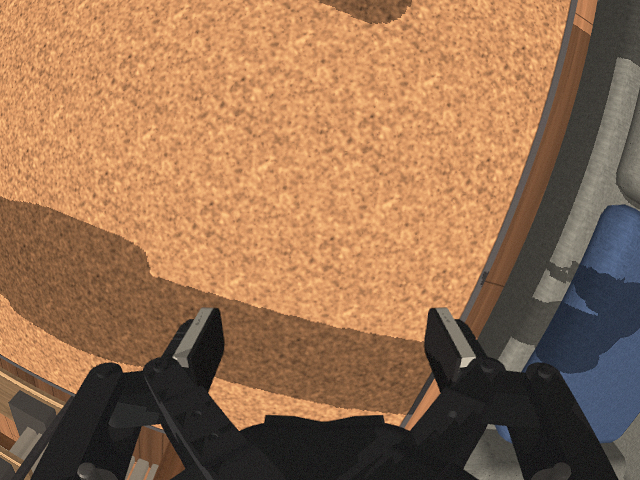

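Top view: the level is centred near (170,322) with its yellow end on the left. The board corners are about (264,206), (393,222), (380,323) and (249,305), and the knob is near (403,276). The scene view agrees. Next I measure by masks.

```bash
python3 - <<'E'
from h import *
import pickle
f=pickle.load(open('top0.pkl','rb'));s=pickle.load(open('scene0.pkl','rb'))
big=lambda f,x0,y0,x1,y1,k:cv2.resize(f['img'][y0:y1,x0:x1],None,fx=k,fy=k,interpolation=cv2.INTER_CUBIC)
a=big(f,120,300,220,340,7);save(f,'lv',a)
b=big(f,370,250,450,310,8);save(f,'kn',b)
c=big(s,420,190,520,225,7);save(f,'lvs',c)
d=big(s,225,180,275,230,10);save(f,'kns',d)
# board mask
img=f['img'];hsv=cv2.cvtColor(img,cv2.COLOR_RGB2HSV)
print(hsv[260,320],hsv[300,230],img[260,320],img[300,230])
m=((hsv[...,2]>120)&(hsv[...,1]<150)&(hsv[...,0]>10)&(hsv[...,0]<28)).astype(np.uint8)
m[:190]=0;m[340:]=0;m[:,:235]=0;m[:,410:]=0
m=cv2.morphologyEx(m,cv2.MORPH_OPEN,np.ones((7,7)));m=cv2.morphologyEx(m,cv2.MORPH_CLOSE,np.ones((9,9)))
c=max(cv2.findContours(m,0,1)[0],key=cv2.contourArea);print(cv2.minAreaRect(c),cv2.contourArea(c))
P=np.array([onz(f,u,v,.052)[:2] for u,v in c[:,0].astype(float)])
r=cv2.minAreaRect((P*1000).astype(np.float32));print(r)
E
```

```text
[ 16 123 216] [ 13 134 188] [216 168 112] [188 132  89]
((322.0, 264.5), (149.0, 174.0), 90.0) 23234.5
((539.9979248046875, -69.32180786132812), (478.8661193847656, 405.921630859375), 88.54029846191406)
```

View pics/lv.png

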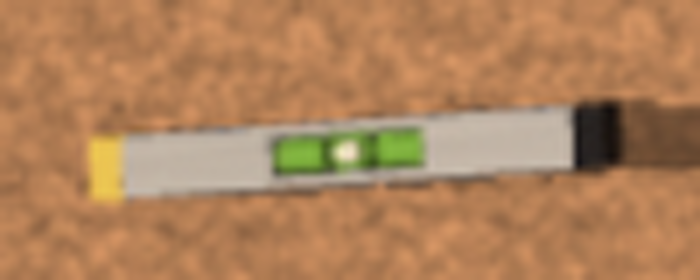

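View pics/kn.png

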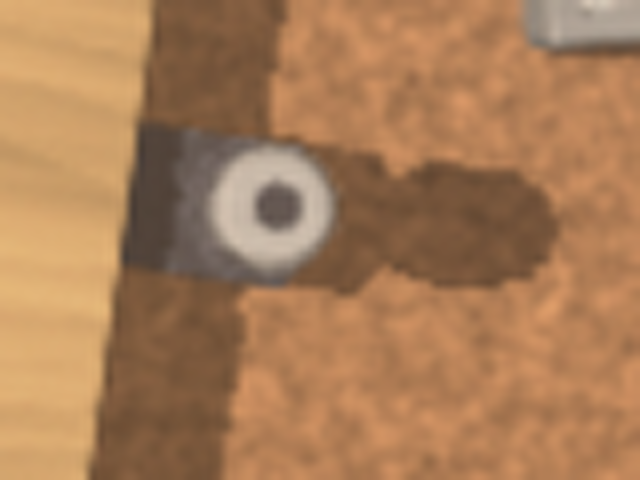

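View pics/kns.png

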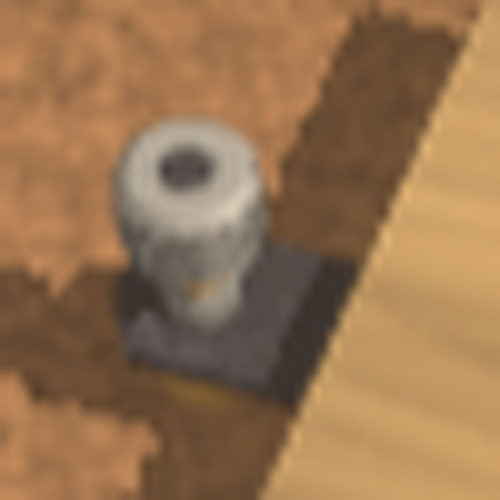

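View pics/lvs.png

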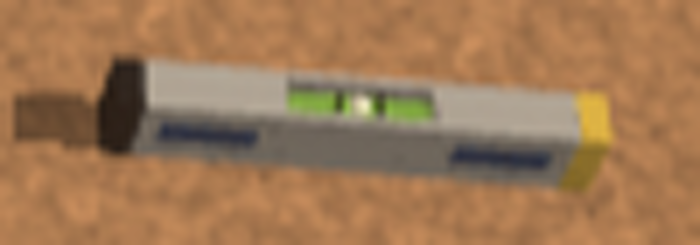

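```bash
python3 - <<'E'
from h import *
import pickle
f=pickle.load(open('top0.pkl','rb'));s=pickle.load(open('scene0.pkl','rb'))
def board(f,box,z=.052):
    img=cv2.GaussianBlur(f['img'],(5,5),1.2);
    g=img[...,1].astype(int)
    m=(g>145).astype(np.uint8); M=np.zeros_like(m);x0,y0,x1,y1=box;M[y0:y1,x0:x1]=m[y0:y1,x0:x1]
    M=cv2.morphologyEx(M,cv2.MORPH_OPEN,np.ones((9,9)));M=cv2.morphologyEx(M,cv2.MORPH_CLOSE,np.ones((7,7)))
    c=max(cv2.findContours(M,0,1)[0],key=cv2.contourArea)
    h=cv2.convexHull(c);q=cv2.approxPolyDP(h,8,True)
    P=np.array([onz(f,u,v,z)[:2] for u,v in h[:,0].astype(float)])*1000
    print(q[:,0].tolist(),cv2.minAreaRect(P.astype(np.float32)))
    for u,v in q[:,0]: print(onz(f,u,v,z))
board(f,(235,190,410,335));board(s,(235,165,405,292))
print('lev yellow',onz(f,132.9,324.1,.034),'vial',onz(f,169.7,321.7,.034),'scene vial',onz(s,420+361/7,190+104/7,.034))
print('scene yel',onz(s,420+608/7,190+119/7,.034), 'black',onz(s,420+125/7,190+77/7,.034))
print('knob',onz(f,404.1,275.8,.091),onz(s,225+18.8,180+17.3,.091))
E
```

```text
[[263, 206], [390, 223], [377, 322], [249, 304]] ((539.7254028320312, -62.40614318847656), (358.2741394042969, 280.3072509765625), 79.74642181396484)
[0.70235593 0.08860038 0.052     ]
[ 0.64535644 -0.25816216  0.052     ]
[ 0.37843542 -0.21291543  0.052     ]
[0.43556846 0.13089667 0.052     ]
[[274, 181], [391, 203], [373, 282], [247, 250]] ((542.1452026367188, -63.94873046875), (354.74371337890625, 273.0653381347656), 80.30017852783203)
[ 0.40669024 -0.2181899   0.052     ]
[0.43889899 0.1212205  0.052     ]
[0.69848849 0.08672595 0.052     ]
[ 0.6478613  -0.25127686  0.052     ]
lev yellow [0.38895615 0.45260199 0.034     ] vial [0.39284484 0.35153022 0.034     ] scene vial [0.39959554 0.35256767 0.034     ]
scene yel [0.39321232 0.45276497 0.034     ] black [0.39917609 0.25655963 0.034     ]
knob [ 0.49931336 -0.2850368   0.091     ] [ 0.5054804  -0.28438227  0.091     ]
```

```bash
cat >> h.py <<'E'
from scipy.spatial.transform import Rotation as Ro
def st():
    o=bot.observe(); R=Ro.from_euler('xyz',o['tool_rot']).as_matrix(); return o,R
def togo(X,yaw_y=None):
    """shift in tool axes (mm) to reach TCP X; yaw_y = desired tool-y azimuth deg (mod 180)"""
    o,R=st(); d=R.T@(np.array(X)-o['position'])*1000
    az=np.degrees(np.arctan2(R[1,1],R[0,1]))
    out=dict(clock=round(o['clock'],2),pos=o['position'].round(4),d=d.round(1),yaz=az.round(2),x=R[:,0].round(4),q7=o['qpos'][6].round(3),F=o['force'].round(2),w=round(o['grip_width'],4))
    if yaw_y is not None:
        e=(yaw_y-az+90)%180-90; out['turn_world']=round(e,2); out['turn_toolx']=round(-e,2)
    print(out)
E
python3 - <<'E'
from h import *
togo([.395,.352,.25],2)
o,R=st();print(R.round(3))
E
```

```text
{'clock': 0.15, 'pos': array([ 0.1827, -0.5974,  0.197 ]), 'd': array([ -52.3, -845.9, -480.7]), 'yaz': np.float64(-72.99), 'x': array([-3.e-04,  8.e-04, -1.e+00]), 'q7': np.float64(-0.113), 'F': array([ 0.22,  1.12, -0.31]), 'w': 0.0855, 'turn_world': np.float64(74.99), 'turn_toolx': np.float64(-74.99)}
[[-0.     0.292 -0.956]
 [ 0.001 -0.956 -0.292]
 [-1.    -0.001  0.   ]]
```

```bash
python3 -m pendant '[[-20,0,-60,-5.5],[-20,0,-60,-5.5],[-20,0,-60,-5.5],[0,0,-60,-5.5],[0,0,-60,-5.5],[0,0,-60,-5.5],[0,0,-60,-5.5],[0,0,-60,-5.5],[0,0,-60,-5.5],[0,0,-60,-5.5],[0,0,-60,-5.5],[0,0,-60,-5.5]]' 1; python3 -c "
from h import *
togo([.395,.352,.2],2)"
```

```text
clock: 1.65
position: [0.6434, -0.0964, 0.2563]
tool_rot: [-1.74, 1.57, 2.853]
force: [0.2, 0.3, 1.2]
grip_width: 0.0854
{'clock': 1.65, 'pos': array([ 0.6434, -0.0964,  0.2563]), 'd': array([  56.5, -300. , -415.7]), 'yaz': np.float64(-6.82), 'x': array([-4.e-04,  1.e-04, -1.e+00]), 'q7': np.float64(-0.241), 'F': array([0.19, 0.31, 1.19]), 'w': 0.0854, 'turn_world': np.float64(8.82), 'turn_toolx': np.float64(-8.82)}
```

```bash
python3 -m pendant '[[6,-33,-46,0],[6,-33,-46,0],[6,-33,-46,0],[6,-33,-46,0],[6,-33,-46,0],[6,-33,-46,0],[6,-33,-46,0],[6,-33,-46,0],[6,-33,-46,-4.4],[0,0,0,-4.4],[0,0,0,0]]' 1; python3 - <<'E'
from h import *
togo([.395,.352,.2],2)
f=grab_frame('wrist');save(f,'w1');import pickle;pickle.dump(f,open('w1.pkl','wb'))
for X in ([.395,.352,.034],[.389,.4526,.034]): print(proj(f,X,True))
E
```

```text
clock: 3.02
position: [0.3985, 0.3489, 0.2024]
tool_rot: [-1.017, 1.57, -2.556]
force: [0.6, 0.2, -0.7]
grip_width: 0.0855
{'clock': 3.02, 'pos': array([0.3985, 0.3489, 0.2024]), 'd': array([ 2.4, -3.4, -3.3]), 'yaz': np.float64(1.82), 'x': array([-5.e-04, -3.e-04, -1.e+00]), 'q7': np.float64(-1.064), 'F': array([ 0.6 ,  0.18, -0.67]), 'w': 0.0855, 'turn_world': np.float64(0.18), 'turn_toolx': np.float64(-0.18)}
(np.float64(319.3785587424784), np.float64(201.60036013912085))
(np.float64(316.06860741366023), np.float64(94.73312902967487))
```

View pics/w1.png

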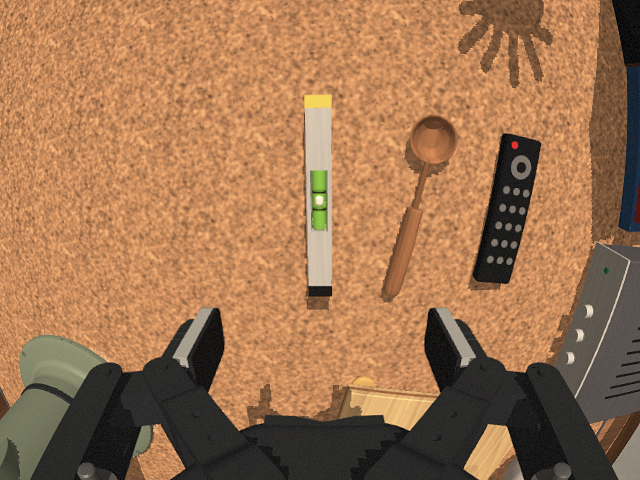

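```bash
python3 - <<'E'
from h import *
import pickle
f=pickle.load(open('w1.pkl','rb'))
for p in [(319.3,200.3),(318.5,95),(320.3,288)]: print(onz(f,*p,.034,True))
img=f['img'].astype(int);m=(img.max(2)-img.min(2)<35)&(img.min(2)>120);m[:,:290]=0;m[:,345:]=0;m[:100]=0;m[300:]=0
v,u=np.nonzero(m);print(cv2.minAreaRect(np.array([onz(f,a,b,.034,True)[:2]*1000 for a,b in zip(u,v)],np.float32)))
togo([.395,.3525,.07],2)
E
```

```text
[0.39488893 0.35326835 0.034     ]
[0.39121636 0.4524108  0.034     ]
[0.39847049 0.26105836 0.034     ]
((395.01763916015625, 351.9853515625), (23.466909408569336, 175.44607543945312), 2.769254684448242)
{'clock': 3.08, 'pos': array([0.399 , 0.3483, 0.2025]), 'd': array([132.5,  -3.8,  -4.3]), 'yaz': np.float64(1.68), 'x': array([-2.e-04, -4.e-04, -1.e+00]), 'q7': np.float64(-1.065), 'F': array([0.73, 0.46, 0.13]), 'w': 0.0856, 'turn_world': np.float64(0.32), 'turn_toolx': np.float64(-0.32)}
```

```bash
python3 -m pendant '[[45,-3.8,-4.2,-0.4],[50,0,0,0],[50,0,0,0],[35,0,0,0],[14,0,0,0],[0,0,0,0],[0,0,0,0]]' 0.3; python3 - <<'E'
from h import *
togo([.395,.3525,.008],2.3)
E
```

```text
clock: 3.95
position: [0.3956, 0.3533, 0.01]
tool_rot: [2.21, 1.569, 0.677]
force: [-0.4, 0.5, 0.1]
grip_width: 0.0558
{'clock': 3.95, 'pos': array([0.3956, 0.3533, 0.01  ]), 'd': array([ 2. , -0.6,  0.8]), 'yaz': np.float64(2.16), 'x': array([ 0.0015,  0.0012, -1.    ]), 'q7': np.float64(-1.273), 'F': array([-0.44,  0.47,  0.09]), 'w': 0.0558, 'turn_world': np.float64(0.14), 'turn_toolx': np.float64(-0.14)}
```

```bash
python3 -m pendant '[[0,0,0,0],[0,0,0,0],[0,0,0,0],[0,0,0,0],[-20,0,0,0],[-50,0,0,0],[-50,0,0,0],[-20,0,0,0],[0,0,0,0]]' -1 50; python3 - <<'E'
from h import *
togo([.5415,-.063,.15],-10.1)
f=grab_frame('wrist');save(f,'w2')
E
```

```text
clock: 5.08
position: [0.3954, 0.3533, 0.15]
tool_rot: [2.155, 1.568, 0.622]
force: [-0.3, -1.0, -0.5]
grip_width: 0.0003
{'clock': 5.08, 'pos': array([0.3954, 0.3533, 0.15  ]), 'd': array([-3.000e-01,  1.301e+02,  4.215e+02]), 'yaz': np.float64(2.18), 'x': array([ 0.0021,  0.0015, -1.    ]), 'q7': np.float64(-1.124), 'F': array([-0.25, -0.96, -0.46]), 'w': 0.0003, 'turn_world': np.float64(-12.28), 'turn_toolx': np.float64(12.28)}
```

View pics/w2.png

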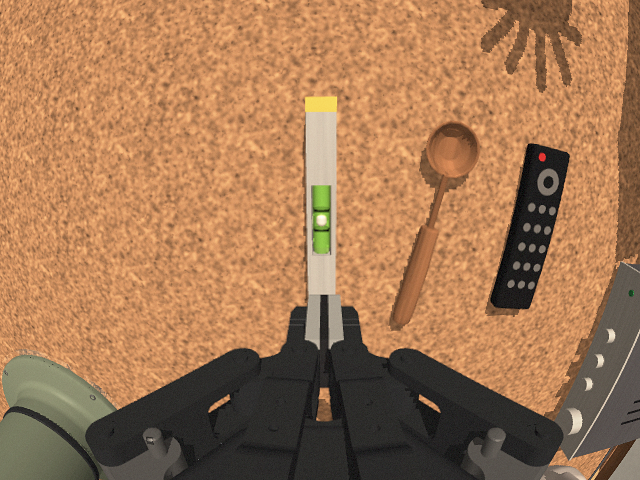

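The level is still on the table: the fingers hadn't closed before the lift. I'll measure the level again and retry with a longer close.

```bash
python3 - <<'E'
from h import *
f=grab_frame('wrist')
for p in [(321.2,221)]: print(onz(f,*p,.034,True))
img=f['img'].astype(int);m=(img.max(2)-img.min(2)<40)&(img.min(2)>120);m[:,:300]=0;m[:,345:]=0;m[:100]=0;m[290:]=0
v,u=np.nonzero(m);P=np.array([onz(f,a,b,.034,True)[:2]*1000 for a,b in zip(u,v)],np.float32);print(cv2.minAreaRect(P))
print(onz(f,321,97,.034,True))
togo([.395,.3525,.008],2.3)
E
```

```text
[0.39388937 0.35210227 0.034     ]
((393.5892333984375, 365.53521728515625), (23.23823356628418, 150.1746063232422), 2.3899405002593994)
[0.39007244 0.45158382 0.034     ]
{'clock': 5.17, 'pos': array([0.3947, 0.3526, 0.1482]), 'd': array([140.2,   0.3,   0. ]), 'yaz': np.float64(2.19), 'x': array([-3.e-04, -4.e-04, -1.e+00]), 'q7': np.float64(-1.124), 'F': array([ 0.03,  0.64, -0.44]), 'w': 0.0, 'turn_world': np.float64(0.11), 'turn_toolx': np.float64(-0.11)}
```

```bash
python3 -m pendant '[[0,0,0,0],[0,0,0,0],[0,0,0,0],[0,0,0,0]]' 0.1 50
```

```text
clock: 5.68
position: [0.3948, 0.3529, 0.1485]
tool_rot: [-1.103, 1.571, -2.636]
force: [0.1, 0.2, -0.3]
grip_width: 0.0472
```

```bash
python3 -m pendant '[[50,-0.5,0,0],[50,0,0,0],[28,0,0,0],[12,0,0,0],[0,0,0,0],[0,0,0,0]]' 0.1; python3 -m pendant '[[0,0,0,0],[0,0,0,0],[0,0,0,0],[0,0,0,0],[0,0,0,0],[0,0,0,0]]' -1 60;  python3 - <<'E'
from h import *
togo([.3942,.3525,.008],2.3)
f=grab_frame('wrist');save(f,'w3')
E
```

```text
clock: 6.42
position: [0.3949, 0.3533, 0.0098]
tool_rot: [2.267, 1.569, 0.734]
force: [1.1, 0.4, 0.1]
grip_width: 0.0471
clock: 7.18
position: [0.3943, 0.3529, 0.0087]
tool_rot: [-1.802, 1.571, 2.949]
force: [-0.6, 0.5, -0.7]
grip_width: 0.0
{'clock': 7.17, 'pos': array([0.3943, 0.3529, 0.0087]), 'd': array([ 0.7, -0.1,  0.3]), 'yaz': np.float64(2.2), 'x': array([-1.e-04,  0.e+00, -1.e+00]), 'q7': np.float64(-1.28), 'F': array([-0.57,  0.54, -0.7 ]), 'w': 0.0, 'turn_world': np.float64(0.1), 'turn_toolx': np.float64(-0.1)}
```

View pics/w3.png

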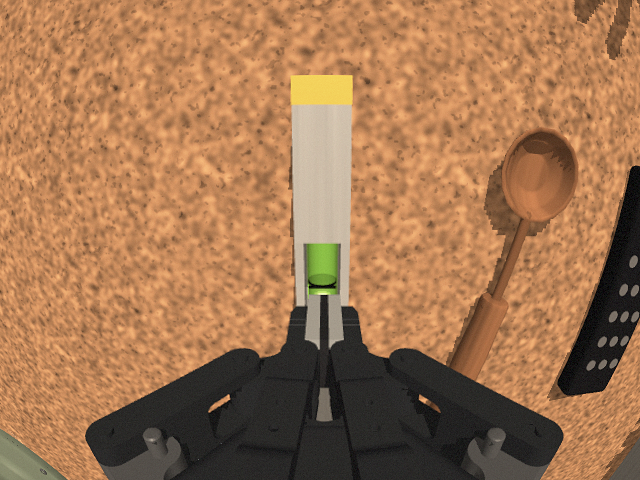

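```bash
python3 - <<'E'
from h import *
f=grab_frame('wrist')
o,R=st();p=o['position'];print(o['grip_width'],p)
print(-np.array(f['R']).T@f['t'])
for dz in (0,.019,.03,.04,.06): print(dz,proj(f,p+[0,0,dz],True))
for X in ([.3942,.3525,.034],[.3903,.4515,.034],[.3903,.4515,0]): print(proj(f,X,True))
for n in('scene','top'):
    g=grab_frame(n);u,v=map(int,proj(g,p));save(g,n+'3',cv2.resize(g['img'][v-70:v+40,u-70:u+70],None,fx=5,fy=5)); print(proj(g,p))
E
```

```text
-0.0002731017314979784 [0.3943218  0.35282276 0.00866951]
[0.39212709 0.43498993 0.18581837]
0 (np.float64(322.0905649729857), np.float64(279.70050955635634))
0.019 (np.float64(321.90999015038676), np.float64(296.3803196317141))
0.03 (np.float64(321.7898777596208), np.float64(307.5669908707639))
0.04 (np.float64(321.66897749249796), np.float64(318.90321993544137))
0.06 (np.float64(321.38727167657856), np.float64(345.62517744993875))
(np.float64(321.5541278552048), np.float64(303.2659835848065))
(np.float64(320.9364251000191), np.float64(77.85952735442834))
(np.float64(321.48625302171143), np.float64(85.20696645504594))
(np.float64(469.31458386099655), np.float64(208.59760001753375))
(np.float64(171.96986937792522), np.float64(320.65829953510365))
```

View pics/scene3.png

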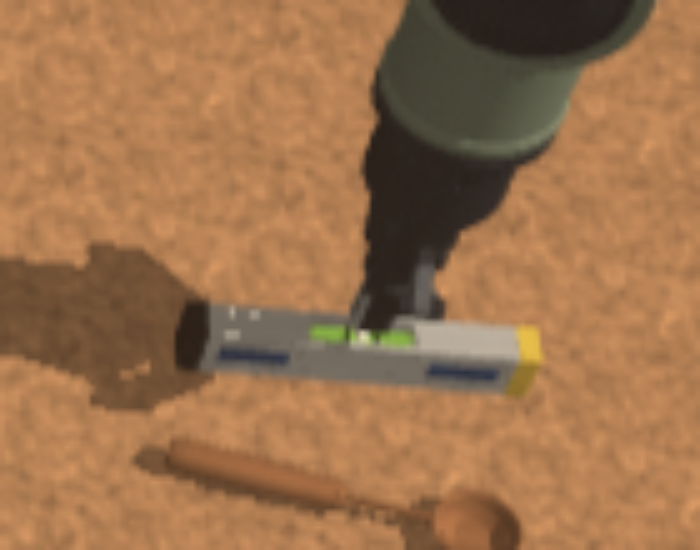

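```bash
python3 - <<'E'
from h import *
g=grab_frame('scene');f=grab_frame('wrist');o,R=st();p=o['position']
save(g,'s4',cv2.resize(g['img'][170:230,430:510],None,fx=9,fy=9,interpolation=cv2.INTER_CUBIC))
save(f,'w4',cv2.resize(f['img'][250:350,270:370],None,fx=6,fy=6))
for z in (0.0087,.019,.029,.034,.039,.049):
    a=proj(g,[p[0],p[1],z]);b=proj(f,[p[0],p[1]+.011,z],True);print(z,np.round(a,1),((np.array(a)-[430,170])*9).round(),np.round(b,1))
E
```

```text
0.0087 [469.3 208.6] [354. 347.] [322.9 260.3]
0.019 [470.2 206.5] [362. 328.] [322.8 268.1]
0.029 [471.1 204.4] [370. 310.] [322.8 276.6]
0.034 [471.6 203.4] [374. 301.] [322.7 281.2]
0.039 [472.1 202.4] [379. 291.] [322.7 286. ]
0.049 [473.  200.3] [387. 272.] [322.6 296.5]
```

View pics/s4.png

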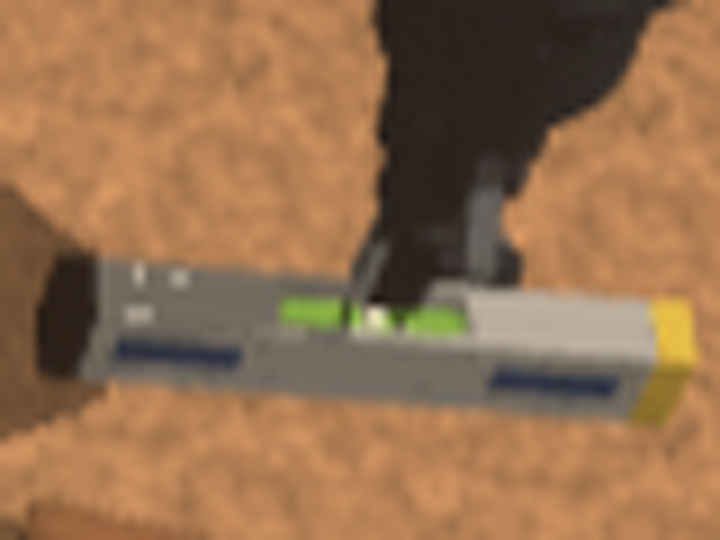

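View pics/w4.png

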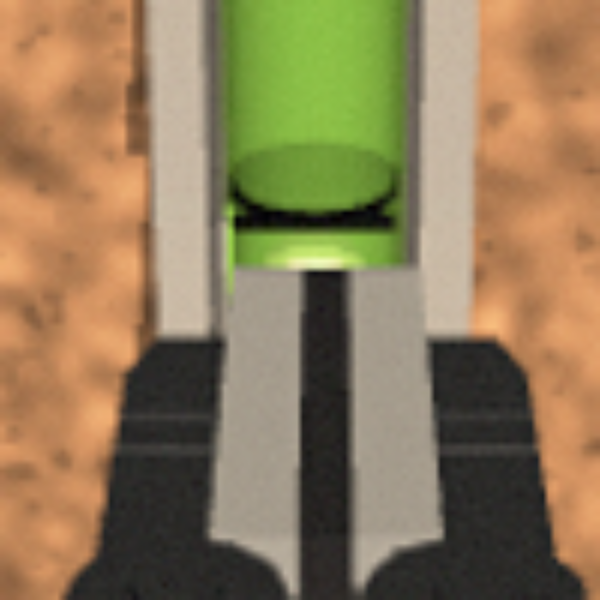

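The reported TCP is z=0.009, yet the picture shows the shut fingertips just above the level's top (34 mm). The real tips therefore sit about 30 mm higher than reported. I'll measure this with a gentle touch on the level's top.

```bash
python3 -m pendant '[[1,0,0,0],[1,0,0,0],[1,0,0,0]]'; python3 -m pendant '[[1,0,0,0],[1,0,0,0],[0,0,0,0]]'
```

```text
clock: 7.85
position: [0.3943, 0.3528, 0.0056]
tool_rot: [-0.893, 1.571, -2.426]
force: [0.3, 0.4, 0.5]
grip_width: -0.0001
clock: 8.22
position: [0.3943, 0.3528, 0.0036]
tool_rot: [-1.003, 1.571, -2.535]
force: [0.4, 0.2, 0.5]
grip_width: 0.0001
```

```bash
python3 -m pendant '[[1.5,0,0,0],[1.5,0,0,0],[0,0,0,0]]'; python3 -m pendant '[[1.5,0,0,0],[1.5,0,0,0],[0,0,0,0]]'; python3 - <<'E'
from h import *
f=grab_frame('wrist');
g=grab_frame('scene');save(g,'s5',cv2.resize(g['img'][170:230,430:510],None,fx=9,fy=9,interpolation=cv2.INTER_CUBIC))
save(f,'w5',cv2.resize(f['img'][250:350,270:370],None,fx=6,fy=6))
E
```

```text
clock: 8.6
position: [0.3943, 0.3528, 0.0006]
tool_rot: [-0.851, 1.571, -2.384]
force: [0.2, -0.5, -0.4]
grip_width: 0.0
clock: 8.98
position: [0.3944, 0.3529, -0.002]
tool_rot: [1.473, 1.57, -0.059]
force: [-1.7, -1.8, 10.8]
grip_width: -0.0003
```

View pics/s5.png

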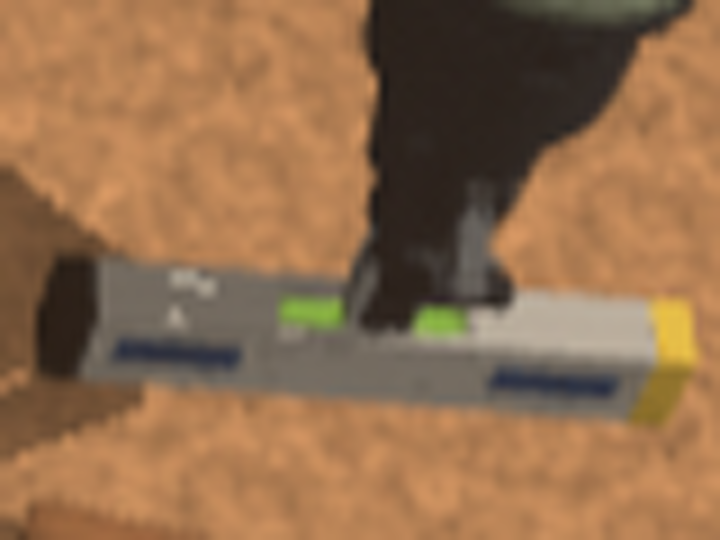

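View pics/w5.png

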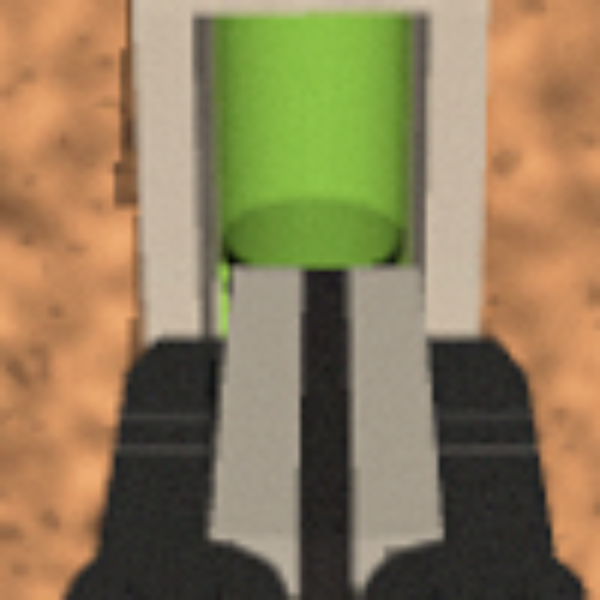

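Contact came at reported z of about -0.001, with the level's top at 0.034. So true tip z is about the reported z plus 35 mm, and I'll use that offset from here on. Now I'll regrasp.

```bash
python3 -m pendant '[[-30,0,0,0],[0,0,0,0],[0,0,0,0],[0,0,0,0],[25,0,0,0],[20,0,0,0],[8,0,0,0],[2,0,0,0],[0,0,0,0]]' 0.1; python3 -m pendant '[[0,0,0,0],[0,0,0,0],[0,0,0,0],[0,0,0,0],[0,0,0,0]]' -1 50
```

```text
clock: 10.2
position: [0.3945, 0.3531, -0.0269]
tool_rot: [2.398, 1.57, 0.865]
force: [0.1, 0.0, 0.3]
grip_width: 0.047
clock: 10.82
position: [0.3946, 0.353, -0.0266]
tool_rot: [2.145, 1.57, 0.612]
force: [-0.7, -1.5, 7.4]
grip_width: 0.0235
```

```bash
python3 -m pendant '[[-10,0,0,0],[-40,0,0,0],[-50,0,0,0],[-20,0,0,0],[0,0,0,0]]'; python3 - <<'E'
from h import *
togo([.5415,-.063,.093],-10.1)
f=grab_frame('wrist');save(f,'w6')
E
```

```text
clock: 11.45
position: [0.3951, 0.3532, 0.0943]
tool_rot: [2.158, 1.568, 0.625]
force: [0.0, 0.8, -3.1]
grip_width: 0.0234
{'clock': 11.45, 'pos': array([0.3951, 0.3532, 0.0943]), 'd': array([  1. , 130.5, 421.4]), 'yaz': np.float64(2.18), 'x': array([ 0.0023,  0.0017, -1.    ]), 'q7': np.float64(-1.188), 'F': array([ 0.03,  0.81, -3.09]), 'w': 0.0234, 'turn_world': np.float64(-12.28), 'turn_toolx': np.float64(12.28)}
```

View pics/w6.png

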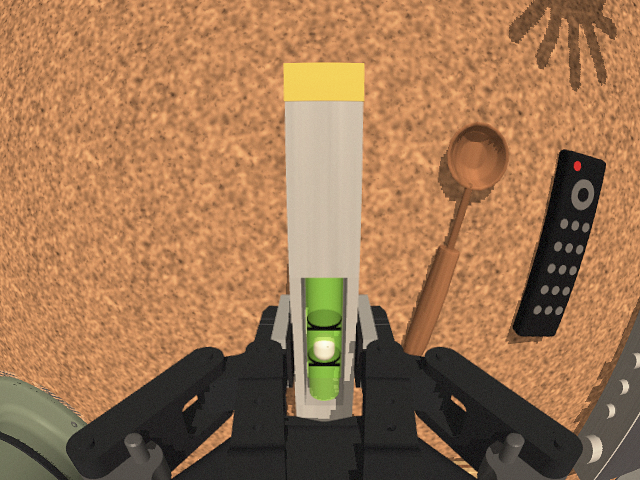

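The level is held, with its vial between the pads and 3 N of weight on the wrist. Next I carry it over the board.

```bash
python3 -m pendant '[[0,10,30,0],[0,16,52,0],[0,17,54,0],[0,17,54,0],[0,17,54,0],[0,17,54,0],[0,17,54,0],[0,12,45,4],[0,6,20,4],[0,1.5,4.4,4.3],[0,0,0,0],[0,0,0,0]]'; python3 - <<'E'
from h import *
togo([.5415,-.063,.093],-10.1)
f=grab_frame('wrist');save(f,'w7');g=grab_frame('top');save(g,'t7',cv2.resize(g['img'][190:340,230:430],None,fx=4,fy=4))
import pickle;pickle.dump((f,g),open('7.pkl','wb'))
E
```

```text
clock: 13.0
position: [0.5386, -0.0629, 0.0923]
tool_rot: [-1.783, 1.57, 2.756]
force: [0.1, 0.4, -2.4]
grip_width: 0.0233
{'clock': 13.0, 'pos': array([ 0.5386, -0.0629,  0.0923]), 'd': array([-0.7,  2.9, -0.4]), 'yaz': np.float64(-9.94), 'x': array([-8.e-04,  3.e-04, -1.e+00]), 'q7': np.float64(-0.499), 'F': array([ 0.1 ,  0.4 , -2.38]), 'w': 0.0233, 'turn_world': np.float64(-0.16), 'turn_toolx': np.float64(0.16)}
```

View pics/w7.png

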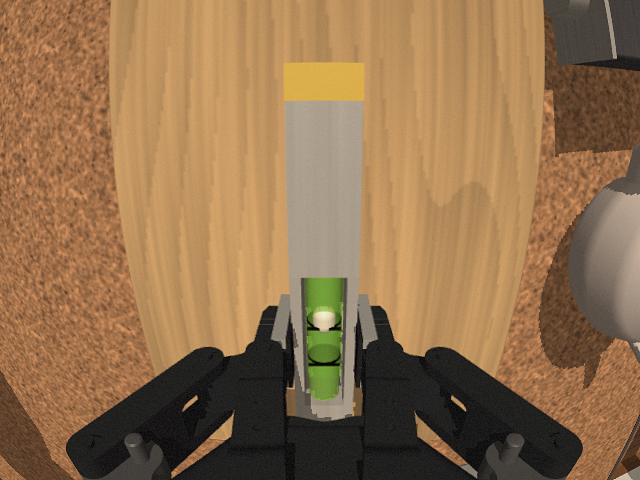

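View pics/t7.png

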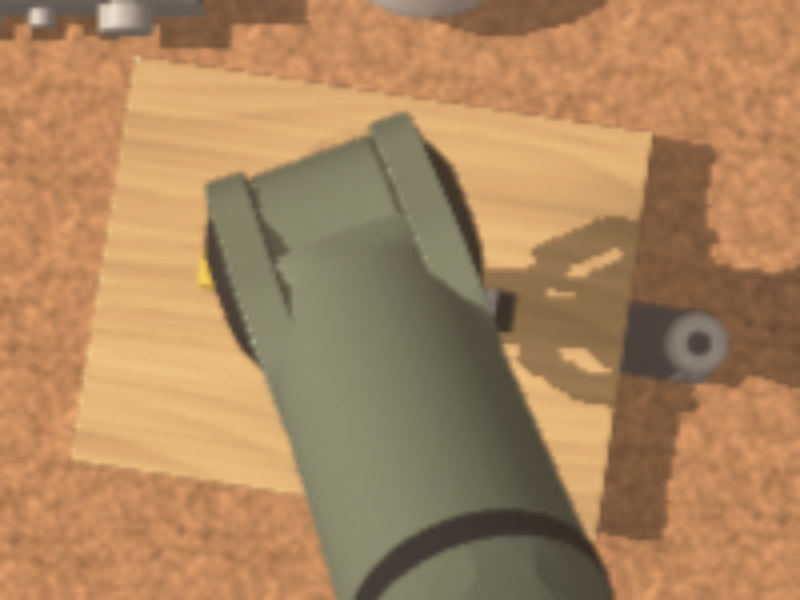

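```bash
python3 -m pendant '[[20,2.5,0,0.2],[25,0,0,0],[12,0,0,0],[4,0,0,0],[0,0,0,0]]'; python3 -m pendant '[[1.5,0,0,0],[1.5,0,0,0],[1.5,0,0,0],[0,0,0,0]]'
```

```text
clock: 13.72
position: [0.5415, -0.0642, 0.0317]
tool_rot: [2.59, 1.571, 0.84]
force: [0.1, -0.2, -2.3]
grip_width: 0.0232
clock: 14.22
position: [0.5414, -0.0643, 0.0272]
tool_rot: [-1.192, 1.571, -2.943]
force: [-0.3, 0.4, -2.2]
grip_width: 0.0233
```

```bash
python3 -m pendant '[[1,0,0,0],[1,0,0,0],[0,0,0,0]]'; python3 -m pendant '[[0.7,0,0,0],[0,0,0,0]]'
```

```text
clock: 14.6
position: [0.5415, -0.0644, 0.0253]
tool_rot: [1.12, 1.571, -0.631]
force: [-1.0, -1.7, 1.1]
grip_width: 0.0234
clock: 14.85
position: [0.5415, -0.0645, 0.025]
tool_rot: [0.842, 1.57, -0.909]
force: [-3.9, -2.4, 12.8]
grip_width: 0.0233
```

```bash
python3 -m pendant '[[-0.8,0,0,0],[0,0,0,0],[0,0,0,0],[0,0,0,0],[-15,0,0,0],[-50,0,0,0],[-50,0,0,0],[-30,0,0,0],[0,0,0,0]]' 0.1; python3 - <<'E'
from h import *
togo([.5415,-.063,.093],-10.1)
f=grab_frame('wrist');save(f,'w8');import pickle;pickle.dump(f,open('8.pkl','wb'))
E
```

```text
clock: 15.98
position: [0.5425, -0.0643, 0.1734]
tool_rot: [1.597, 1.566, -0.154]
force: [0.4, -0.0, -1.7]
grip_width: 0.0469
{'clock': 15.97, 'pos': array([ 0.5425, -0.0643,  0.1734]), 'd': array([80.3, -1.6, -1.1]), 'yaz': np.float64(-10.31), 'x': array([ 4.3e-03, -7.0e-04, -1.0e+00]), 'q7': np.float64(-0.436), 'F': array([ 0.41, -0.02, -1.68]), 'w': 0.0469, 'turn_world': np.float64(0.21), 'turn_toolx': np.float64(-0.21)}
```

View pics/w8.png

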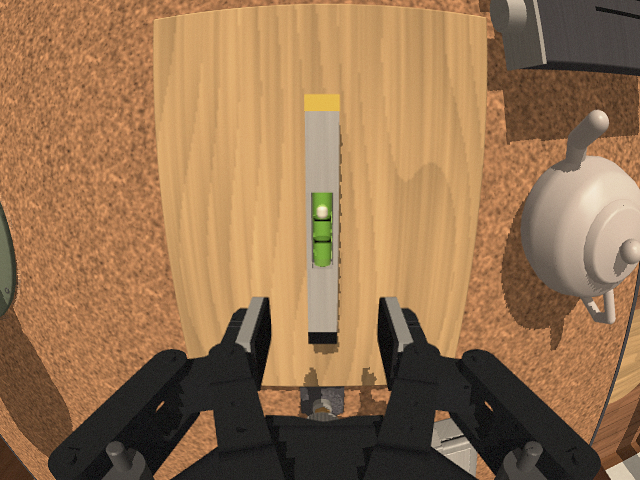

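```bash
cat >> h.py <<'E'
def bubble(f,z=.086,name=None):
    """vial ends, lines, bubble along the level (mm), via green mask/axis"""
    img=f['img'];hsv=cv2.cvtColor(img,cv2.COLOR_RGB2HSV).astype(int)
    g=((hsv[...,0]>35)&(hsv[...,0]<60)&(hsv[...,1]>130)&(hsv[...,2]>60)).astype(np.uint8)
    g[:, :200]=0;g[:,440:]=0
    g=cv2.morphologyEx(g,cv2.MORPH_CLOSE,np.ones((9,9)))
    n,l,s,c=cv2.connectedComponentsWithStats(g);k=1+np.argmax(s[1:,4]);print('green',s[k])
    v,u=np.nonzero(l==k)
    w=(l==k)&(img.min(2)>150); wv,wu=np.nonzero(w)
    d=np.array([.175,.985])
    P=lambda a,b:onz(f,a,b,z,True)[:2]@d*1000
    a=np.array([P(x,y) for x,y in zip(u,v)])
    b=np.array([P(x,y) for x,y in zip(wu,wv)]) if len(wu) else np.array([np.nan])
    x0,y0,ww,hh=s[k][:4];save(f,name or 'vial',cv2.resize(img[max(0,y0-8):y0+hh+8,x0-15:x0+ww+15],None,fx=7,fy=7,interpolation=cv2.INTER_CUBIC)) 
    print('vial ends',a.min(),a.max(),'mid',(a.min()+a.max())/2,'bubble',b.min(),b.mean(),b.max(),len(b))
    return s[k]
E
python3 - <<'E'
from h import *
import pickle
f=pickle.load(open('8.pkl','rb'));bubble(f,name='v8')
y=onz(f,321,95,.0865,True);k=onz(f,322,332,.0865,True);print(y,k,(y+k)/2,np.linalg.norm(y-k),np.degrees(np.arctan2(*(y-k)[[1,0]])))
for p in [(322,229.5),(160,100),(486,100),(183,300),(463,300)]: print(p,onz(f,*p,.0865 if p[0]==322 else .052,True))
E
```

```text
green [ 313  193   19   74 1238]
vial ends 2.853751599552105 60.06106162372678 mid 31.457406611639442 bubble 50.30534537638615 50.30736366561264 50.309381954839125 2
[0.55953809 0.03309641 0.0865    ] [ 0.52636233 -0.15162119  0.0865    ] [ 0.54295021 -0.05926239  0.0865    ] 0.18767318479792697 79.81808290480035
(322, 229.5) [ 0.54258487 -0.0634422   0.0865    ]
(160, 100) [0.42787287 0.0628481  0.052     ]
(486, 100) [0.6963086  0.01391476 0.052     ]
(183, 300) [ 0.39757043 -0.11864739  0.052     ]
(463, 300) [ 0.66045494 -0.1669969   0.052     ]
```

View pics/v8.png

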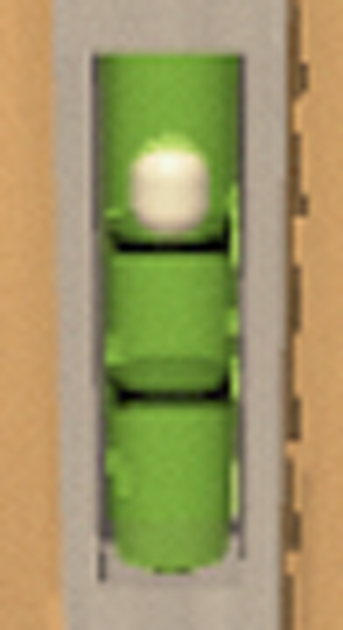

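Lines sit at crop rows 245 and 397 and the bubble at 188, so the bubble is about 14.5 mm to the yellow end. The foot needs about 3.6 rad (207°) clockwise. The level lies within 2 mm of the board's middle, at about 79.8°. On to the knob.

```bash
python3 -m pendant '[[0,0,30,0],[0,0,50,0],[0,0,55,0],[0,0,55,0],[0,0,34,0],[0,0,0,0],[0,0,0,0]]' 0.6; python3 - <<'E'
from h import *
togo([.502,-.2847,.1],70)
f=grab_frame('wrist');save(f,'w9');import pickle;pickle.dump(f,open('9.pkl','wb'));print(proj(f,[.502,-.2847,.091],True))
E
```

```text
clock: 16.9
position: [0.5012, -0.2837, 0.1698]
tool_rot: [-2.353, 1.569, 2.181]
force: [0.4, 0.4, 0.7]
grip_width: 0.0681
{'clock': 16.9, 'pos': array([ 0.5012, -0.2837,  0.1698]), 'd': array([69.8,  1. ,  1. ]), 'yaz': np.float64(-10.26), 'x': array([-7.0e-04,  1.1e-03, -1.0e+00]), 'q7': np.float64(-0.016), 'F': array([0.36, 0.41, 0.7 ]), 'w': 0.0681, 'turn_world': np.float64(80.26), 'turn_toolx': np.float64(-80.26)}
(np.float64(324.03583789590454), np.float64(235.21540127301))
```

View pics/w9.png

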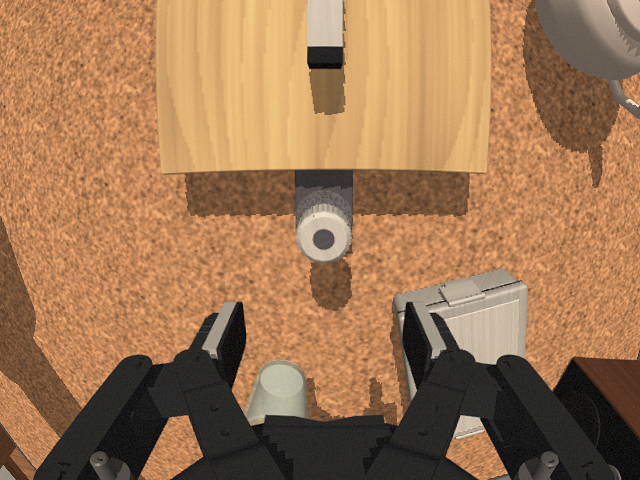

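```bash
python3 -m pendant '[[0,1,1,-5],[0,0,0,-10],[0,0,0,-10],[0,0,0,-10],[0,0,0,-10],[0,0,0,-10],[10,0,0,-10],[10,0,0,-10],[10,0,0,-10],[10,0,0,-10],[10,0,0,-5],[0,0,0,0]]' 0.6;  python3 - <<'E'
from h import *
togo([.502,-.2847,.031],90)
f=grab_frame('wrist');save(f,'w10');print(proj(f,[.502,-.2847,.091],True))
E
```

```text
clock: 18.45
position: [0.5021, -0.2847, 0.1197]
tool_rot: [2.253, 1.569, 2.249]
force: [0.7, 0.0, 0.0]
grip_width: 0.0678
{'clock': 18.45, 'pos': array([ 0.5021, -0.2847,  0.1197]), 'd': array([88.7, -0.1, -0. ]), 'yaz': np.float64(89.76), 'x': array([-9.0e-04,  1.1e-03, -1.0e+00]), 'q7': np.float64(1.459), 'F': array([0.75, 0.01, 0.02]), 'w': 0.0678, 'turn_world': np.float64(0.24), 'turn_toolx': np.float64(-0.24)}
(np.float64(323.48465109809536), np.float64(257.6503155125049))
```

View pics/w10.png

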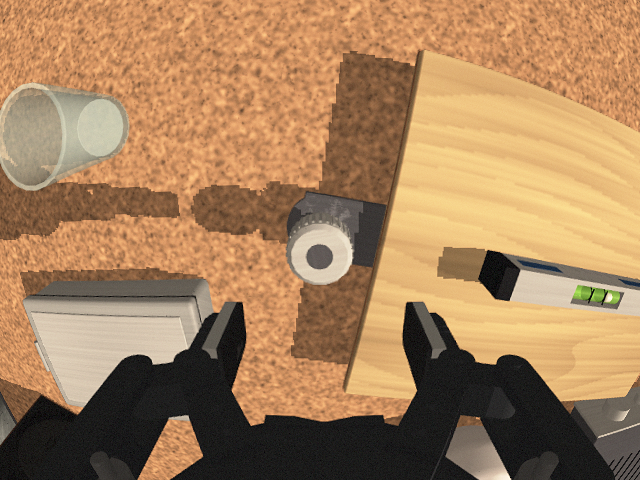

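```bash
python3 -m pendant '[[10,-1.2,0,-10],[15,0,0,-10],[15,0,0,-10],[20,0,0,0],[18,0,0,0],[8,0,0,0],[2.5,0,0,0],[0,0,0,0]]' 0.6;  python3 -m pendant '[[0,0,0,0],[0,0,0,0],[0,0,0,0],[0,0,0,0],[0,0,0,0]]' -1 50;python3 - <<'E'
from h import *
togo([.502,-.2847,.031],120)
f=grab_frame('wrist');save(f,'w11')
E
```

```text
clock: 19.5
position: [0.5024, -0.287, 0.0321]
tool_rot: [-0.972, 1.57, -0.454]
force: [0.3, -0.2, -0.1]
grip_width: 0.0681
clock: 20.12
position: [0.502, -0.2865, 0.0326]
tool_rot: [2.11, 1.57, 2.628]
force: [-6.5, 4.5, 15.0]
grip_width: 0.0386
{'clock': 20.12, 'pos': array([ 0.502 , -0.2865,  0.0326]), 'd': array([1.6, 1.6, 0.9]), 'yaz': np.float64(119.7), 'x': array([-3.e-04,  2.e-04, -1.e+00]), 'q7': np.float64(1.825), 'F': array([-6.52,  4.5 , 15.  ]), 'w': 0.0386, 'turn_world': np.float64(0.3), 'turn_toolx': np.float64(-0.3)}
```

View pics/w11.png

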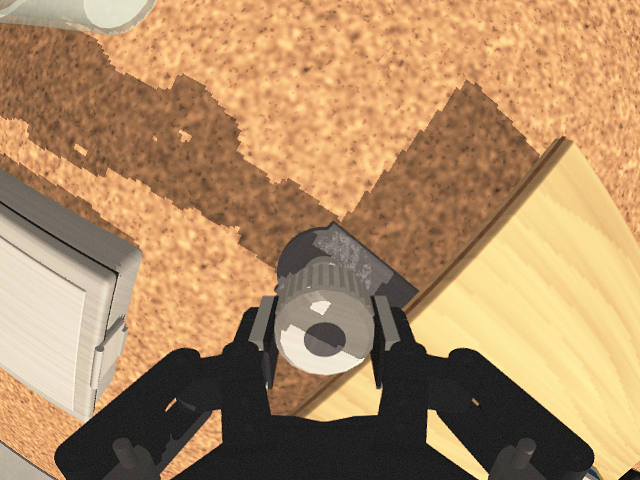

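```bash
python3 -m pendant '[[-0.7,1,0,0],[0,0,0,5],[0,0,0,10],[0,0,0,10],[0,0,0,10],[0,0,0,10],[0,0,0,10],[0,0,0,10],[0,0,0,10],[0,0,0,10],[0,0,0,0]]'; python3 - <<'E'
from h import *
togo([.502,-.2847,.031],120)
E
```

```text
clock: 21.55
position: [0.5014, -0.289, 0.0328]
tool_rot: [-0.521, 1.567, -1.491]
force: [-0.5, -15.1, -3.1]
grip_width: 0.0379
{'clock': 21.55, 'pos': array([ 0.5014, -0.289 ,  0.0328]), 'd': array([ 1.8,  2.9, -3.2]), 'yaz': np.float64(34.43), 'x': array([ 3.0e-04, -3.5e-03, -1.0e+00]), 'q7': np.float64(0.553), 'F': array([ -0.53, -15.08,  -3.14]), 'w': 0.0379, 'turn_world': np.float64(85.57), 'turn_toolx': np.float64(-85.57)}
```

```bash
python3 -m pendant '[[0,0,0,0],[0,0,0,0],[0,0,0,0]]' 0.1; python3 - <<'E'
from h import *
togo([.500,-.287,.033],34)
f=grab_frame('wrist');save(f,'w12');print(proj(f,[.502,-.2847,.091],True),proj(f,[.5,-.287,.091],True))
E
```

```text
clock: 21.92
position: [0.5018, -0.2859, 0.0326]
tool_rot: [1.853, 1.57, 0.888]
force: [-0.2, -0.3, -0.8]
grip_width: 0.0472
{'clock': 21.93, 'pos': array([ 0.5018, -0.2859,  0.0326]), 'd': array([-0.4, -2.1, -0.1]), 'yaz': np.float64(34.72), 'x': array([ 2.e-04,  3.e-04, -1.e+00]), 'q7': np.float64(0.556), 'F': array([-0.22, -0.28, -0.77]), 'w': 0.0472, 'turn_world': np.float64(-0.72), 'turn_toolx': np.float64(0.72)}
(np.float64(324.13763618575354), np.float64(340.40028775358314)) (np.float64(316.415682237422), np.float64(341.9931120832988))
```

View pics/w12.png

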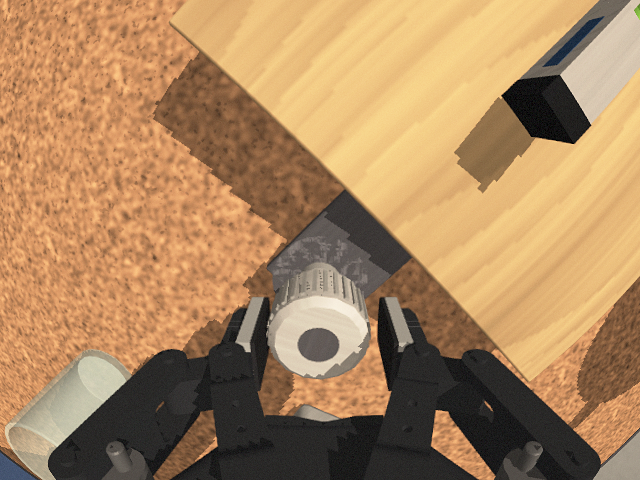

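```bash
python3 -m pendant '[[0,-1.8,0,0],[0,0,0,0],[0,0,0,0],[0,0,0,0]]' -1 50; python3 - <<'E'
from h import *
togo([.500,-.287,.033],34)
E
```

```text
clock: 22.48
position: [0.5, -0.2872, 0.0329]
tool_rot: [-1.349, 1.57, -2.314]
force: [-3.6, 0.6, 10.6]
grip_width: 0.038
{'clock': 22.48, 'pos': array([ 0.5   , -0.2872,  0.0329]), 'd': array([-0.1,  0.1, -0.2]), 'yaz': np.float64(34.7), 'x': array([-3.e-04, -3.e-04, -1.e+00]), 'q7': np.float64(0.558), 'F': array([-3.62,  0.62, 10.65]), 'w': 0.038, 'turn_world': np.float64(-0.7), 'turn_toolx': np.float64(0.7)}
```

```bash
python3 -m pendant '[[-0.5,0,0,5],[0,0,0,10],[0,0,0,10],[0,0,0,10],[0,0,0,10],[0,0,0,10],[0,0,0,10],[0,0,0,10],[0,0,0,10],[0,0,0,10],[0,0,0,10],[0,0,0,10]]'; python3 - <<'E'
from h import *
togo([.500,-.287,.033],-80)
for n in ['wrist','top','scene']:
  f=grab_frame(n);save(f,n+'13')
E
```

```text
clock: 23.98
position: [0.5005, -0.2874, 0.0331]
tool_rot: [2.569, 1.57, -0.409]
force: [1.2, -1.5, -3.0]
grip_width: 0.0384
{'clock': 23.98, 'pos': array([ 0.5005, -0.2874,  0.0331]), 'd': array([ 0.1, -0.4,  0.4]), 'yaz': np.float64(-80.62), 'x': array([ 7.e-04, -3.e-04, -1.e+00]), 'q7': np.float64(-1.023), 'F': array([ 1.16, -1.52, -2.98]), 'w': 0.0384, 'turn_world': np.float64(0.62), 'turn_toolx': np.float64(-0.62)}
```

View pics/wrist13.png

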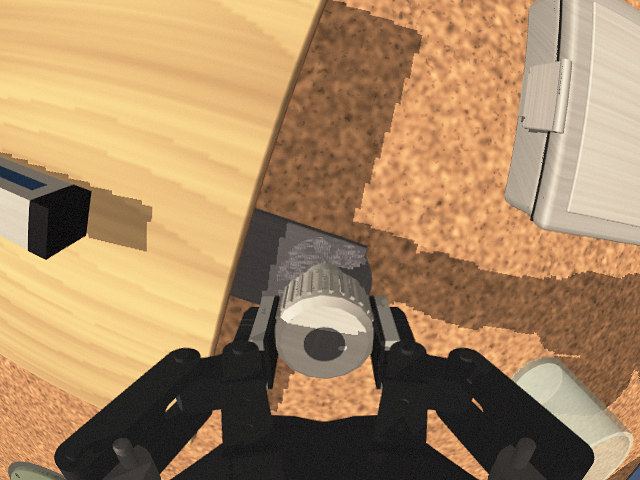

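View pics/scene13.png

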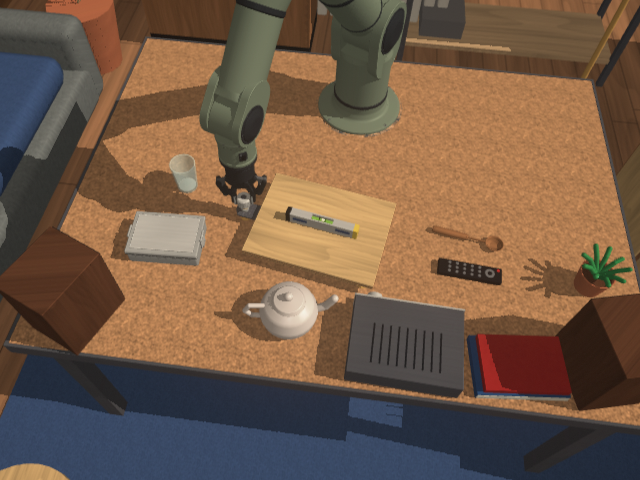

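```bash
python3 - <<'E'
from h import *
g=cv2.imread('pics/scene13.png')[205:245,280:365];t=cv2.imread('pics/top13.png')[235:300,270:400]
cv2.imwrite('pics/z13.png',cv2.resize(g,None,fx=9,fy=9,interpolation=cv2.INTER_CUBIC));cv2.imwrite('pics/zt13.png',cv2.resize(t,None,fx=6,fy=6,interpolation=cv2.INTER_CUBIC))
E
```

```text
(no output)
```

View pics/z13.png

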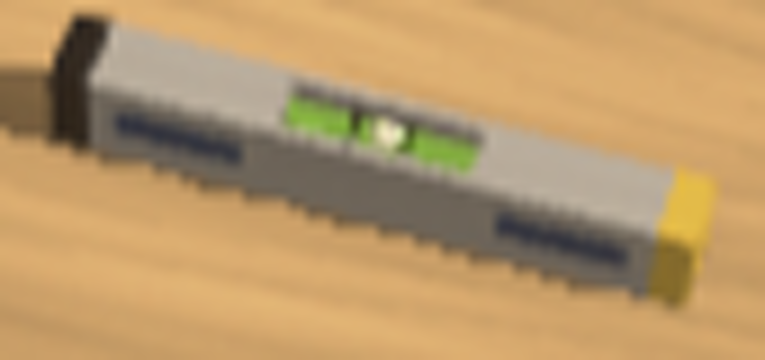

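View pics/zt13.png

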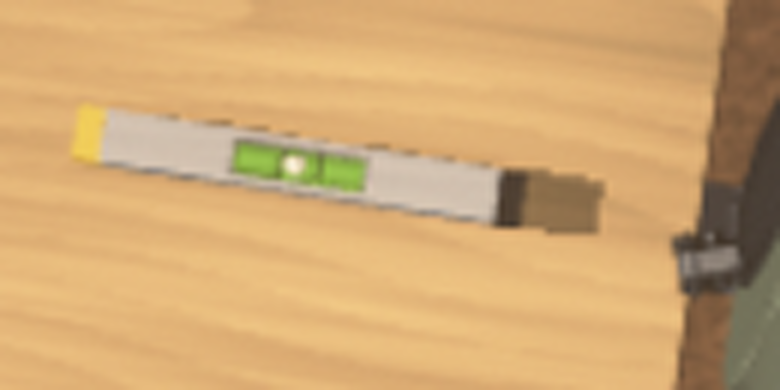

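```bash
python3 -m pendant '[[0,0,0,0],[0,0,0,0],[0,0,0,0],[0,0,0,0],[0,0,0,0],[0,0,0,0],[0,0,0,0],[0,0,0,0]]'; python3 - <<'E'
from h import *
g=grab_frame('scene')['img'][205:245,280:365];t=grab_frame('top')['img'][235:300,270:400]
save(None,'z14',cv2.resize(g,None,fx=9,fy=9,interpolation=cv2.INTER_CUBIC));save(None,'zt14',cv2.resize(t,None,fx=6,fy=6,interpolation=cv2.INTER_CUBIC))
E
```

```text
clock: 25.12
position: [0.5004, -0.2873, 0.033]
tool_rot: [2.766, 1.57, -0.205]
force: [4.3, -3.6, -2.7]
grip_width: 0.0381
```

View pics/z14.png

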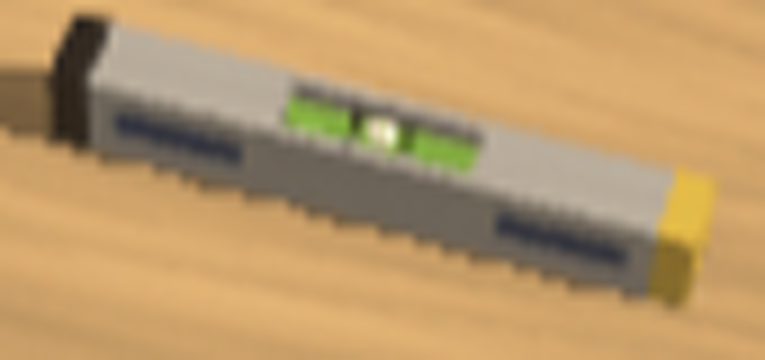

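View pics/zt14.png

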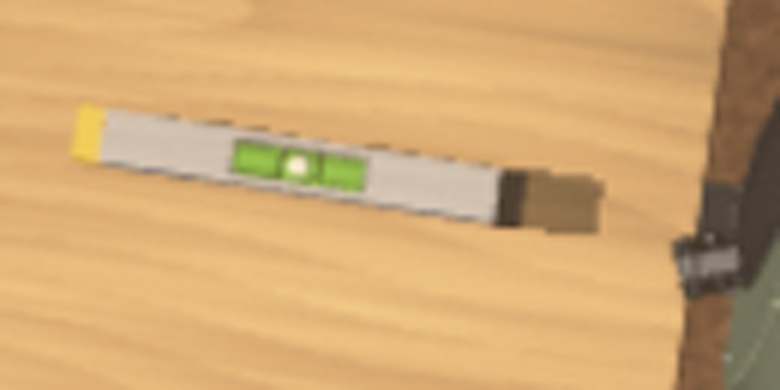

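The bubble now sits between the lines, as seen from two cameras. I release the knob, lift, turn the jaws along the level and move above it to check up close.

```bash
python3 -m pendant '[[0,0,0,0],[0,0,0,0],[0,0,0,0],[-20,0,0,0],[-40,0,0,0],[-40,0,0,0],[-20,0,0,9.7],[0,0,0,9.7],[0,0,0,0]]' 0.2;python3 -m pendant '[[0,-30,0,0],[0,-50,0,0],[0,-55,0,0],[0,-55,0,0],[0,-38,-2.6,0],[0,0,0,0],[0,0,0,0]]'; python3 - <<'E'
from h import *
togo([.5426,-.0634,.15],-100)
f=grab_frame('wrist');save(f,'w15')
import pickle;pickle.dump(f,open('15.pkl','wb'))
E
```

```text
clock: 26.35
position: [0.5001, -0.2869, 0.1531]
tool_rot: [1.019, 1.571, -2.29]
force: [-0.2, -0.6, 0.1]
grip_width: 0.0512
clock: 27.22
position: [0.5408, -0.0635, 0.1527]
tool_rot: [0.649, 1.57, -2.66]
force: [1.0, -0.9, -0.1]
grip_width: 0.0516
{'clock': 27.23, 'pos': array([ 0.5408, -0.0635,  0.1527]), 'd': array([ 2.7, -0.4, -1.7]), 'yaz': np.float64(-99.55), 'x': array([-7.e-04, -4.e-04, -1.e+00]), 'q7': np.float64(-1.722), 'F': array([ 0.99, -0.93, -0.14]), 'w': 0.0516, 'turn_world': np.float64(-0.45), 'turn_toolx': np.float64(0.45)}
```

View pics/w15.png

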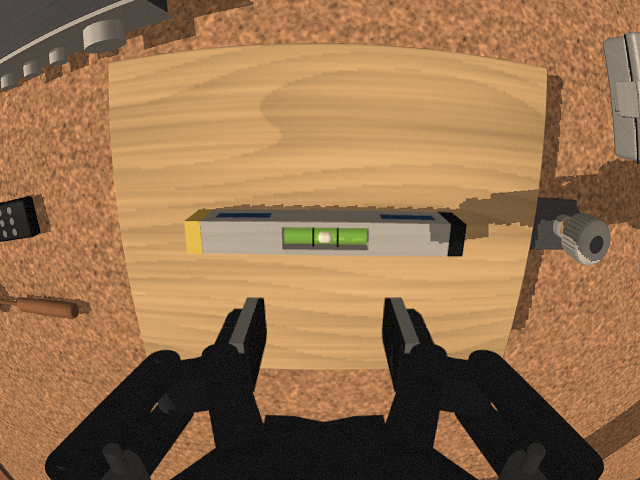

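Close up, the lines are at columns 313 and 338 and the bubble at about 324, roughly 1 mm off centre and between the lines. Now I descend to press, straddling the vial.

```bash
python3 -m pendant '[[30,-0.4,-1.7,0.4],[30,0,0,0],[20,0,0,0],[10,0,0,0],[3,0,0,0],[0,0,0,0],[0,0,0,0]]' -0.1; python3 - <<'E'
from h import *
togo([.5426,-.0634,.05],-100)
f=grab_frame('wrist');save(f,'w16')
E
```

```text
clock: 28.15
position: [0.5433, -0.0629, 0.0607]
tool_rot: [-2.996, 1.57, -0.031]
force: [-0.8, 0.5, -0.7]
grip_width: 0.0387
{'clock': 28.15, 'pos': array([ 0.5433, -0.0629,  0.0607]), 'd': array([10.7,  0.7,  0.6]), 'yaz': np.float64(-100.09), 'x': array([ 0.001, -0.   , -1.   ]), 'q7': np.float64(-1.733), 'F': array([-0.81,  0.54, -0.7 ]), 'w': 0.0387, 'turn_world': np.float64(0.09), 'turn_toolx': np.float64(-0.09)}
```

View pics/w16.png

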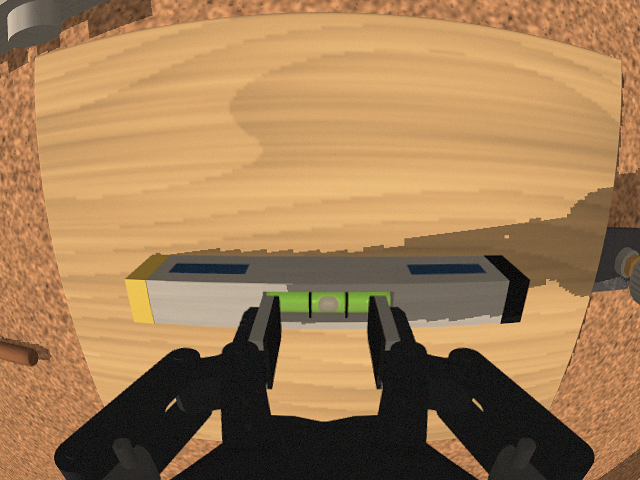

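```bash
python3 -m pendant '[[2,0,1.4,0],[1.5,0,0,0],[1.5,0,0,0],[1.5,0,0,0],[0,0,0,0]]'; python3 -m pendant '[[1,0,0,0],[1,0,0,0],[0,0,0,0]]'
```

```text
clock: 28.82
position: [0.5414, -0.0625, 0.0533]
tool_rot: [-0.036, 1.571, 2.929]
force: [-0.5, -0.0, 0.8]
grip_width: 0.0382
clock: 29.2
position: [0.5416, -0.0625, 0.0516]
tool_rot: [-2.802, 1.571, 0.163]
force: [-1.1, 0.1, 2.8]
grip_width: 0.0384
```

```bash
python3 -m pendant '[[0.4,0,0,0],[0,0,0,0],[0,0,0,0]]';python3 -m pendant '[[0.3,0,0,0],[0,0,0,0],[0,0,0,0]]'
```

```text
clock: 29.58
position: [0.5417, -0.0626, 0.0514]
tool_rot: [-3.025, 1.57, -0.06]
force: [-1.2, 0.0, 7.4]
grip_width: 0.0387
clock: 29.95
position: [0.5419, -0.0626, 0.0512]
tool_rot: [-3.003, 1.57, -0.038]
force: [-1.1, -0.4, 9.6]
grip_width: 0.0386
```

```bash
python3 -m pendant '[[0,0,0,0],[0,0,0,0],[0,0,0,0],[0,0,0,0],[0,0,0,0],[0,0,0,0]]'; python3 - <<'E'
from h import *
F=[]
for n in ['wrist','scene','top','wrist','wrist','wrist','wrist','wrist']:
    f=grab_frame(n);F.append(bot.observe()['force'])
    if n!='wrist': save(f,n+'17')
save(f,'w17',cv2.resize(f['img'][250:400,220:430],None,fx=3.5,fy=3.5,interpolation=cv2.INTER_CUBIC))
print(np.mean(F,0),np.std(F,0));togo([.5426,-.0634,.05],-100)
E
```

```text
clock: 30.7
position: [0.5419, -0.0626, 0.0512]
tool_rot: [-2.991, 1.57, -0.026]
force: [-1.8, -0.2, 9.5]
grip_width: 0.0384
[-1.16177845  0.26245315  9.57376514] [0.32571321 0.52171288 0.48203976]
{'clock': 31.1, 'pos': array([ 0.5419, -0.0626,  0.0512]), 'd': array([ 1.2,  0.7, -0.8]), 'yaz': np.float64(-100.11), 'x': array([ 9.e-04, -0.e+00, -1.e+00]), 'q7': np.float64(-1.734), 'F': array([-1.48,  0.14,  9.71]), 'w': 0.0384, 'turn_world': np.float64(0.11), 'turn_toolx': np.float64(-0.11)}
```

View pics/w17.png

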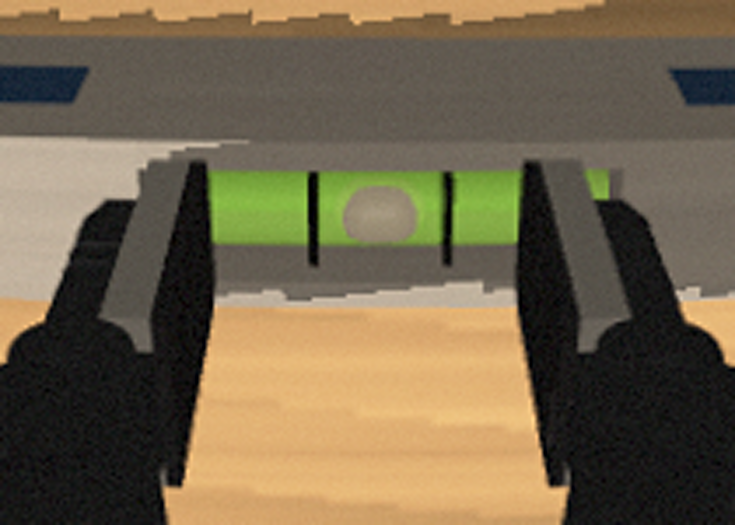

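View pics/scene17.png

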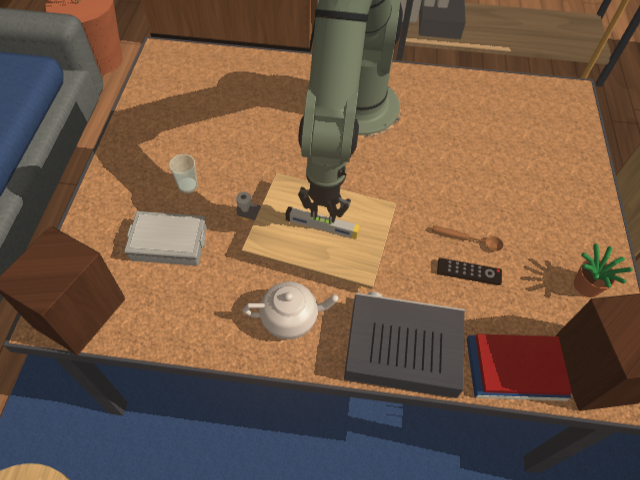

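While pressed, the bubble is at column 380 between the lines at 314 and 448, so it is centred. The push is a steady 9.6 N, and the bystanders are where they were. Handing in.

```bash
python3 -c "
from h import *
print(bot.observe()['force']);print(job_done())"
```

```text
[-1.48046141  0.13614329  9.70881234]
the job is handed in; nothing more can be done
None
```

The shelf is level and I handed the job in at about 31 s, with the gripper still pressing the spirit level onto the board.

- **Level:** it lies within about 2 mm of the board's middle, in line with the foot. I let go of it before touching the knob.
- **Foot:** I turned the knob about 200° clockwise in two grips. I re-centred the second grip because the sideways force had reached about 15 N.
- **Final check:** the push averaged 9.6 N over eight readings (spread about 0.5 N), close to a kilo. The wrist camera showed the bubble centred between the lines, to well under 1 mm. In the last scene picture the other things on the table look unmoved, judged by eye.

**What went wrong or disagreed:**
- My first two attempts to grip the level closed just above it. The true fingertips sat about 35 mm higher than the reported position. I found this with a light touch of about 11 N on the level's top, corrected for it, and then gripped it.
- A later contact suggested the offset could be nearer 29 mm, and I did not settle which.
- The two overhead cameras differed by about 6 mm in x for the level and the knob, so I used averages and checked them with the wrist camera.

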